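Lock the rotary index table with its lock bar

TASK

Lock the rotary index table so that the punch block clamped on it can be worked on: with the fingertips, push the slotted disc round (its upright peg is there for that) until the slot faces the lock bar, then push the bar's thumb plate so that the bar goes through the slot until it is fully home, the plate up against the guide. Only push: grasp and lift nothing, leave the other things on the bench where they are, and finish clear of everything.

Things in the scene. Friction and masses are not known exactly. Their poses are not given: they have to be found in the camera images.
- index_fixture: Rotary index table bolted to the bench: grey base plate 150 x 144 x 10 mm with a tongue towards its own -x. Origin on the bench top, under the disc's axis; z up; own +x is the way the lock bar is pushed. The bar's guide stands on the tongue: own x -124 to -72 mm, 48 mm wide, 39 mm high over its screw heads.
- disc_top (a point): Centre of the disc's raised middle plate (radius 40 mm, top at z 38 mm). The steel disc round it: radius 64 mm, top at z 30 mm, one radial slot 18 mm wide running in from the rim. A punch block 32 x 50 mm is clamped in the middle, within 31 mm of the axis, its top at z 81 mm.
- index_disc (a joint): Angle (rad) of the slotted disc about its upright axis, counter-clockwise from above. 0 and also 2 pi: the slot faces the guide and the bar can pass; else the rim stops the bar. Starts anywhere from 0.6 to 5.7, has no end stops, takes about 2.5 N at the peg and stays where it is left.
- peg_mid (a point): Middle of the upright black peg by which the disc is turned: diameter 12 mm, standing from z 30 to z 73 mm on the disc, 52 mm from its axis, opposite the slot. The point lies on the peg's axis at z 52 mm and moves with the disc.
- slot_mouth (a point): Middle of the slot's mouth on the disc's rim, 64 mm from the axis, z 22 mm; moves with the disc.
- slot_goal (a point): Fixed point in line with the lock bar, 64 mm from the disc's axis, z 22 mm: the slot's mouth lies here when the disc is lined up. The bar's nose tapers from 14 to 6 mm wide and draws the disc true if the mouth is within about 4 mm of here.
- lock_bar (a joint): Travel (m) of the steel lock bar, 14 mm wide and 12 mm high: 0 to 0.002 (drawn back) at the start, 0.046 fully home, where it stops with the thumb plate against the guide. It slides along the fixture's own +x, takes about 4 N and stays where it is left. Its nose reaches the disc's rim at 0.004.
- tab_face (a point): Middle of the outer face, the one to push on, of the bar's upright thumb plate: plate 36 mm wide, 8 mm thick, from z 14 to z 62 mm; this point at z 40 mm. Axes as the fixture's: the plate lies on the +x side of this point, +x is the way to push. Nothing but the bench is under or behind the plate.
- spare_punch: Bystander: loose steel punch block 35 x 35 x 58 mm standing beside the guide; origin under its centre.
- spanner: Bystander: open-end spanner 134 x 27 x 5 mm lying beside the bar; origin at its middle on the bench.
- hex_key: Bystander: L-shaped hex key 80 x 26 x 5 mm lying beside the base plate; origin at its middle.
- marker_pen: Bystander: marker pen 130 mm long, 13 mm thick, lying down; origin at its middle on the bench.
- tally_counter: Bystander: round hand tally counter 45 x 52 x 33 mm; origin at its underside.

How it is judged:
By the outcome, as a careful person would: the job done as asked, in the order asked, and still so for the second after the job is handed in, with the robot touching nothing.
It also fails if it takes over 54 s, if anything falls off the work surface, if the arm or the gripper's body presses on something with over 40 N, if the wrist force passes 120 N, or if a joint passes its speed limit or range.

ROBOT

A 6-joint arm with a two-finger parallel gripper is mounted at the origin on a cart in front of the work surface, level with it; the furniture and walls round the work are solid. World frame = base frame: x ahead of the robot, y to its left, z up, the work surface at z = 0. Lengths are in m, angles in rad, forces in N, time in s.
With the tool pointing down it reaches from about 0.325 to 0.85 m from the base axis. Payload 15.5 kg.
Tool frame: the origin (TCP) lies midway between the tips of the shut fingers; the grasp point (between the pads) lies 19 mm behind it (robot.grip_point_offset is the distance from the TCP to the grasp point, in m); z points along the fingers, y is the line along which they close (so a half turn about z gives the same grasp; the last joint's range is limited). The gripper opens to 91 mm and grips with 3 to 60 N. Pads are 32 mm wide; open, the fingers measure 118 mm over their backs; the gripper's body (76 mm by 178 mm) begins 60 mm behind the grasp point.
Start: joints at [-1.21, 0.494, 1.345, -0, 1.302, -0.096], TCP at [0.275, -0.561, 0.193] pointing down, gripper open.
Joint ranges: [-2.91, 2.91], [-0.82, 2.16], [0.22, 2.67], [-1.22, 4.37], [0.12, 2.79], [-3.08, 3.08]. Speed limits (rad/s): [1.89, 1.89, 2.57, 3.01, 3.01, 3.01].

INTERFACE

Orientations are given as a rotation vector (axis times angle).
In Python, from station import robot, vision, workorder gives the robot as it stands.
- The arm moves only by the tool carry_out, never from a script. Its argument "plan" is one flat list of numbers, 5 for each row, row after row: the closure in counts, from 0 (fully open) to 255 (shut), then the shift along the world's x, y, z in cm, then the turn about the world's z in degrees. A call has 1 to 5 rows; each row shifts and turns the commanded pose from where the row before left it; what a row does not reach is not made up. A row lasts 1/12 s, in which the tool goes at most 41.7 mm and 7.16 degrees, less where a joint would pass 70% of its speed; a pose out of reach is approached as far as the arm can. A call is refused whole if a number of a shift passes 4.17 or a number of a turn 7.16, either way. A call with a gripper value outside its range is refused whole. The fingers move at their own pace and stop on an object; "newtons" is the grip in N (left out, the last holds). Time passes only in rows, so rows that do not move let the fingers close. It gives the time, the measured TCP pose, the force, the opening and the grip force at its end, in the units of the state.
- robot.observe(): the state, without advancing time (a new reading comes with each control period).
- vision.snapshot(name): name is "side" or "top" or "wrist"; returns the picture (384x512x3 uint8, red, green, blue); there is no depth.
- vision.calibration(name): a dict with "fov_y" (degrees; the focal length in pixels is half the picture's height over the tangent of half this angle, whatever the lens; pixels are square), "cx", "cy" (the principal point, pixels), "world_from_camera" (4x4, takes a point from camera to world coordinates); the wrist camera has in their place "T_tool_cam" (4x4, takes a point from camera to tool coordinates, whose origin is the TCP and whose axes are the flange's). Camera axes: x right, y up, looking along -z (the intrinsics and any distortion apply to the point x, -y, -z); pixel columns grow to the right and rows downward; lengths in m; the calibration is good to about 2 mm. A picture is of the moment at which its call begins: read the wrist's pose just before it. calibration takes no time and is no camera call.
- workorder.close_job(): hands the job in; it is judged then, once.
The state is a dict: "clock": time; "joint_positions": joint angles; "qvel": joint speeds; "tau": joint torques, N m; "tool_pos": TCP position; "ee_rot": TCP orientation; "ft_force": force on the tool from outside, world axes, zero at the start; "wrist_torque": the same for the moment, N m; "gripper_width": finger opening in m; "finger_force": force on a finger pad.
Only numpy, scipy, OpenCV 4.12 (cv2) and the standard library are available. Lean on these libraries where they do the work, as an engineer would, in place of code of your own. Each camera call takes 0.05 s, during which the arm holds its last target. There are 200 camera calls.

## Working session

There is one attempt and no reset: what is moved stays moved. The work goes in short steps, Python scripts to look and compute and a tool call to move; the robot and the scene stay as the last step left them, time stands still between calls to the robot, and variables do not carry over. Pictures are saved under pics/ and viewed, at most 10 in all, crops included, and the job is handed in when it is done.

Besides the shell and the picture viewer there is one more tool, called after "Emit:" as name(argument=value, ...), one argument or row to a line, values as JSON. carry_out: Moves the arm, as the interface text tells. Its arguments: {"type":"object","properties":{"plan":{"type":"array"},"newtons":{"type":"number"}},"required":["plan"]}

```bash
mkdir -p pics; python3 - <<'E'
from station import robot, vision, workorder
import cv2,numpy as np
for n in ("top","side"):
    im=vision.snapshot(n); cv2.imwrite(f"pics/{n}0.png",im[:,:,::-1])
    print(n,vision.calibration(n))
c=vision.calibration("wrist");print(c)
print(robot.observe())
E
```

```text
top {'fov_y': 44.793735387460586, 'cx': 258.0117964855587, 'cy': 193.62580851672823, 'world_from_camera': array([[-0.0247383 ,  0.99691216, -0.07452625,  0.47593001],
       [-0.99968709, -0.02439292,  0.00554108,  0.13940469],
       [ 0.00370606,  0.07464001,  0.99720366,  1.18291907],
       [ 0.        ,  0.        ,  0.        ,  1.        ]])}
side {'fov_y': 44.19007907883386, 'cx': 256.46696374116516, 'cy': 190.94008603706268, 'world_from_camera': array([[-0.95735178,  0.16870433, -0.2345558 ,  0.34852333],
       [-0.28824559, -0.50205208,  0.81538837,  0.87155843],
       [ 0.01980032,  0.84822318,  0.52926873,  0.56904716],
       [ 0.        ,  0.        ,  0.        ,  1.        ]])}
{'fov_y': 68.21397296580167, 'cx': 250.95330550106794, 'cy': 192.3433449723266, 'T_tool_cam': array([[ 1.03047741e-03,  9.57869253e-01,  2.87202771e-01,
         7.95640724e-02],
       [ 9.99999465e-01, -9.61898353e-04, -3.79884925e-04,
        -1.14364013e-04],
       [-8.76202167e-05,  2.87203009e-01, -9.57869732e-01,
        -1.92925880e-01],
       [ 0.00000000e+00,  0.00000000e+00,  0.00000000e+00,
         1.00000000e+00]])}
{'clock': 0.1, 'joint_positions': array([-1.21050934e+00,  4.94125636e-01,  1.34602198e+00, -2.18736604e-05,
        1.30248536e+00, -9.55110826e-02]), 'qvel': array([ 1.33938911e-05, -4.80117026e-04, -1.27916607e-03,  7.03492639e-04,
        3.40900335e-04,  1.16545825e-04]), 'tau': array([ 1.79373033e-03, -8.80242419e+01, -3.82544053e+01,  7.07546202e-02,
        4.81663202e-02, -6.43940939e-05]), 'tool_pos': array([ 0.27498321, -0.56088501,  0.19261103]), 'ee_rot': array([-3.05935727e+00, -7.09560903e-01,  2.48461714e-04]), 'ft_force': array([ 0.23262464, -0.79075955, -0.18067292]), 'wrist_torque': array([-0.01465676, -0.02317101, -0.02950607]), 'finger_force': 0.0, 'gripper_width': 0.09121932045689521}
```

View pics/top0.png

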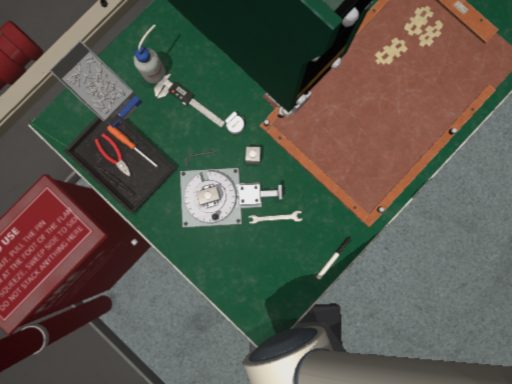

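View pics/side0.png

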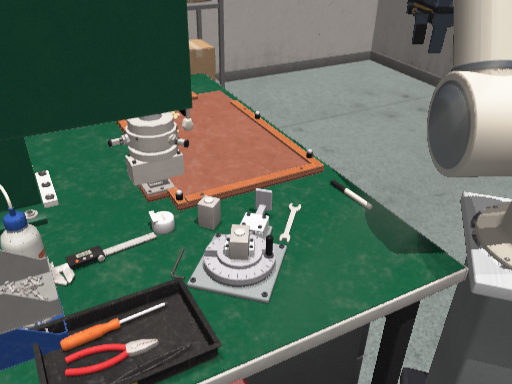

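Top view: fixture disc near (210,197), guide (250,193), thumb plate (281,191), peg dark at about (216,216), and the spare punch at (253,155). The spanner is at (275,217). I'll enlarge it next.

```bash
cat > h.py <<'E'
import numpy as np,cv2
from scipy.spatial.transform import Rotation as R
from station import robot, vision, workorder
def cam(n,obs=None):
    c=vision.calibration(n)
    if n=="wrist":
        T=np.eye(4);T[:3,:3]=R.from_rotvec(obs["ee_rot"]).as_matrix();T[:3,3]=obs["tool_pos"];W=T@c["T_tool_cam"]
    else: W=c["world_from_camera"]
    return 192/np.tan(np.radians(c["fov_y"]/2)),c["cx"],c["cy"],W
def ray(C,u,v,z):
    f,cx,cy,W=C; d=W[:3,:3]@np.array([(u-cx)/f,-(v-cy)/f,-1]); o=W[:3,3]
    return o+d*(z-o[2])/d[2]
def proj(C,p):
    f,cx,cy,W=C; q=W[:3,:3].T@(np.array(p)-W[:3,3]); return cx+f*q[0]/-q[2],cy-f*q[1]/-q[2]
E
python3 - <<'E'
from h import *
im=cv2.imread("pics/top0.png")[140:240,165:315]
cv2.imwrite("pics/top0c.png",cv2.resize(im,None,fx=5.3,fy=5.3,interpolation=cv2.INTER_CUBIC))
C=cam("top")
for n,u,v,z in [("disc",210,197,.038),("peg",216,216,.073),("tab",282,191,.062),("spare",253,155,.058)]: print(n,ray(C,u,v,z))
E
```

```text
disc [0.55605919 0.25142193 0.038     ]
peg [0.50795032 0.23450206 0.073     ]
tab [0.56464047 0.07512464 0.062     ]
spare [0.65463833 0.14302613 0.058     ]
```

View pics/top0c.png

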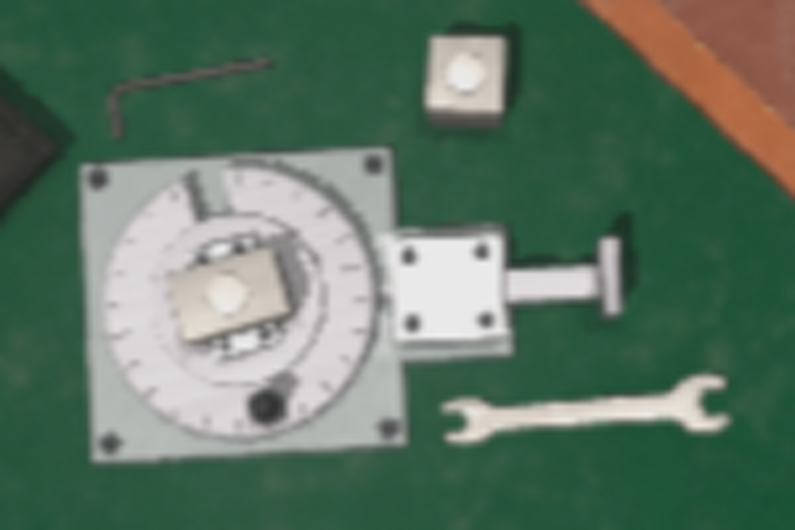

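Zoomed: slot at about (205,177) in the full image, pointing to world +x. Peg top (215.4,216.4), tab top (280,192). The peg must go clockwise by about 107° to the +y side. I'll move closer with the fingers shut, turning 90°.

Emit:
carry_out(
  plan=[255, 1.4, 3.8, 0, 5.3, 255, 1.4, 3.8, 0, 5.3, 255, 1.4, 3.8, 0, 5.3, 255, 1.4, 3.8, 0, 5.3, 255, 1.4, 3.8, 0, 5.3],
  newtons=20,
)

```text
clock: 0.52
tool_pos: [0.3451, -0.3693, 0.1929]
ee_rot: [-2.813, -1.398, 0.0]
ft_force: [1.7, -0.3, 0.5]
gripper_width: 0.0606
finger_force: 0.0
```

Emit:
carry_out(
  plan=[255, 1.4, 3.8, 0, 5.3, 255, 1.4, 3.8, 0, 5.3, 255, 1.4, 3.8, 0, 5.3, 255, 1.4, 3.8, 0, 5.3, 255, 1.4, 3.8, 0, 5.3],
)

```text
clock: 0.93
tool_pos: [0.4152, -0.1793, 0.1931]
ee_rot: [-2.418, -2.006, 0.0]
ft_force: [1.1, -0.6, -0.2]
gripper_width: 0.0277
finger_force: 0.0
```

Emit:
carry_out(
  plan=[255, 1.4, 3.8, 0, 5.3, 255, 1.4, 3.8, 0, 5.3, 255, 1.4, 3.8, 0, 5.3, 255, 1.4, 3.8, 0, 5.3, 255, 1.4, 3.8, 0, 5.3],
)

```text
clock: 1.35
tool_pos: [0.4853, 0.0109, 0.1931]
ee_rot: [-1.893, -2.507, 0.0]
ft_force: [1.2, -0.7, 0.5]
gripper_width: 0.0003
finger_force: 0.0
```

Emit:
carry_out(
  plan=[255, 1.4, 3.8, 0, 5.3, 255, 1.4, 3.8, 0, 5.3, 255, 0, 0, 0, 0],
)

```text
clock: 1.6
tool_pos: [0.5148, 0.0906, 0.193]
ee_rot: [1.646, 2.676, 0.003]
ft_force: [-1.6, -0.8, -0.8]
gripper_width: 0.0004
finger_force: 0.0
```

```bash
python3 - <<'E'
from h import *
o=robot.observe();print(o["clock"],o["tool_pos"],o["ee_rot"],o["joint_positions"],o["gripper_width"],R.from_rotvec(o["ee_rot"]).as_matrix()[:,0])
im=vision.snapshot("wrist")[:,:,::-1];cv2.imwrite("pics/w1.png",im)
np.savez("w1.npz",tool_pos=o["tool_pos"],ee_rot=o["ee_rot"])
cv2.imwrite("pics/w1b.png",cv2.resize(im,(800,600),interpolation=cv2.INTER_CUBIC))
E
```

```text
1.6 [0.51478744 0.09059545 0.19297494] [1.64589803 2.67583388 0.00312771] [ 0.05879106  0.34978878  1.59703384  0.00170351  1.19356065 -0.40973877] 0.0004455199531086609 [-0.45101648  0.89251509  0.00097175]
```

View pics/w1b.png

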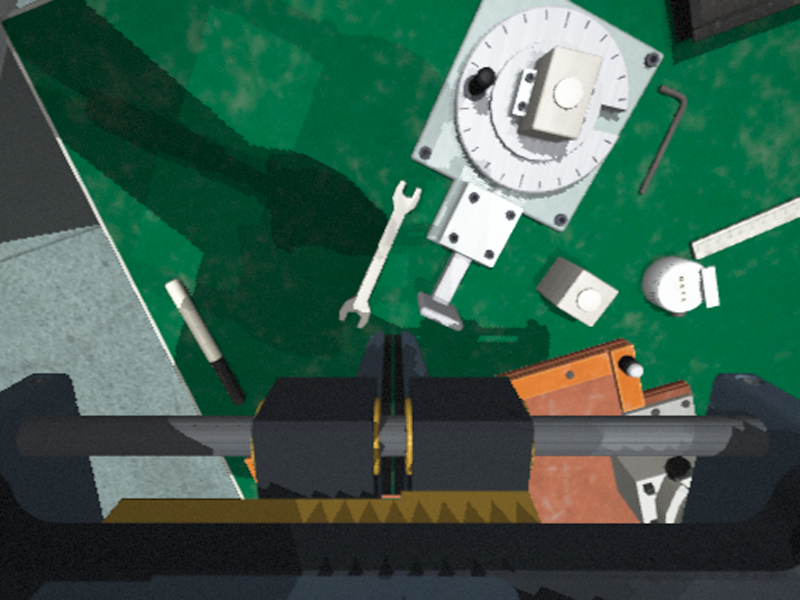

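Wrist view (800 px): peg top (488,72), base (475,88). Base screws are at (652,60), (425,152), (560,220). Guide screws are at (474,199), (511,215), (453,238), (488,254). The thumb plate is near (440,310) and the block's white button at (569,93). The spanner runs (405,190)–(355,315).

```bash
python3 - <<'E'
from h import *
o=np.load("w1.npz");C=cam("wrist",o);T=cam("top")
s=512/800
W=lambda u,v,z:ray(C,u*s,v*s,z)
b=[W(*p,.012) for p in [(652,60),(425,152),(560,220)]]
print("base centre (w)",((b[0]+b[1])/2)[:2], "sides",np.linalg.norm(b[0]-b[2]),np.linalg.norm(b[1]-b[2]))
t=[ray(T,165+u/5.3,140+v/5.3,.012) for u,v in [(97,178),(373,163),(110,443),(388,428)]]
print("base centre (t)",np.mean(t,0)[:2],"dir",np.degrees(np.arctan2(*(t[0]-t[1]+t[2]-t[3])[1::-1])))
g=[W(*p,.038) for p in [(474,199),(511,215),(453,238),(488,254)]]
d=(g[0]+g[1]-g[2]-g[3]); d2=b[0]-b[2]
print("guide c",np.mean(g,0)[:2],"dirs",np.degrees(np.arctan2(d[1],d[0])),np.degrees(np.arctan2(d2[1],d2[0])))
tg=[ray(T,165+u/5.3,140+v/5.3,.038) for u,v in [(408,256),(481,251),(412,323),(486,319)]];print("guide t",np.mean(tg,0)[:2])
print("peg",W(488,72,.073)[:2],W(475,88,.03)[:2],"top cam",ray(T,215.4,216.4,.073)[:2])
print("tab top t",ray(T,165+610/5.3,140+275/5.3,.062)[:2],"w",W(440,308,.062)[:2])
# disc circle from wrist: bright edge points by eye (left, bottom, right)
pts=np.array([W(u,v,.03)[:2] for u,v in [(457,105),(470,150),(527,194),(585,178),(628,95),(560,7),(490,33)]])
A=np.c_[2*pts,np.ones(len(pts))];x=np.linalg.lstsq(A,(pts**2).sum(1),rcond=None)[0];print("disc",x[:2],np.sqrt(x[2]+x[:2]@x[:2]))
im=cv2.imread("pics/w1.png")[170:220,255:310]
cv2.imwrite("pics/w1c.png",cv2.resize(im,None,fx=10,fy=10,interpolation=cv2.INTER_CUBIC))
E
```

```text
base centre (w) [0.55568942 0.25367645] sides 0.13291996896821165 0.12616625057325692
base centre (t) [0.5576633  0.25229171] dir 91.70581582534538
guide c [0.55861518 0.1549375 ] dirs 89.84999076532235 91.56845116044646
guide t [0.56062384 0.15455397]
peg [0.50451675 0.24273589] [0.50531217 0.24030268] top cam [0.50703458 0.23594598]
tab top t [0.56260636 0.07978539] w [0.5557207  0.08741469]
disc [0.55634282 0.25299028] 0.06335090542678164
```

View pics/w1c.png

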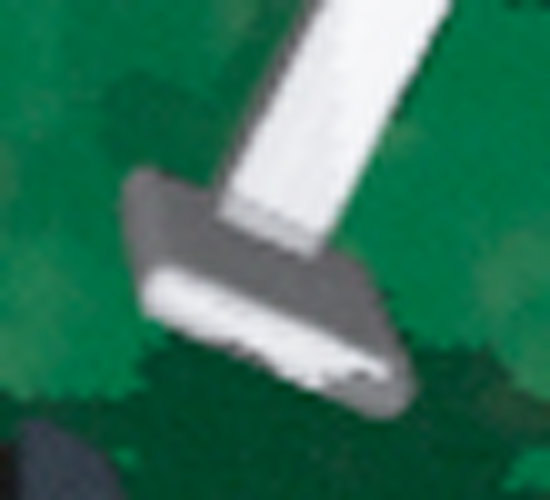

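Axis ≈ (0.556, 0.253), own +x ≈ 91.5° world, and peg ≈ (0.505, 0.240) at radius 52.7 mm (52 expected), so it sits at 194° and must turn −102.5°. I'll go behind the peg and descend.

Emit:
carry_out(
  plan=[255, -0.1, 3, 0, -3.2, 255, -0.1, 3, 0, -3.2, 255, -0.1, 3, 0, -3.2, 255, -0.1, 3, 0, -3.2, 255, 0, 0, -3, 0],
)

```text
clock: 2.07
tool_pos: [0.5117, 0.2089, 0.1669]
ee_rot: [1.948, 2.459, 0.011]
ft_force: [1.0, 1.0, 0.4]
gripper_width: 0.0006
finger_force: 0.0
```

Emit:
carry_out(
  plan=[255, 0, 0, -3.6, 0, 255, 0, 0, -3.6, 0, 255, 0, 0, -3.0, 0, 255, 0, 0, -1.2, 0, 255, 0, 0, 0, 0],
)

```text
clock: 2.48
tool_pos: [0.507, 0.2033, 0.0462]
ee_rot: [-1.947, -2.462, 0.007]
ft_force: [-0.5, -0.3, -0.2]
gripper_width: 0.0004
finger_force: 0.0
```

```bash
python3 - <<'E'
from h import *
o=robot.observe();m=R.from_rotvec(o["ee_rot"]).as_matrix()
print(o["clock"],o["tool_pos"],np.degrees(np.arctan2(m[1,0],m[0,0])),o["ft_force"],o["joint_positions"][5])
ax=np.array([.556,.253]);p=o["tool_pos"][:2]
# path: swing rigidly about axis, 5 deg a row, after closing the gap
v=p-ax
prev=v
for k in range(1,24):
    a=-np.radians(5*k);w=np.array([[np.cos(a),-np.sin(a)],[np.sin(a),np.cos(a)]])@v
    print(k,np.round((w-prev)*100,2),end="; ");prev=w
E
```

```text
2.4833 [0.50696646 0.20325855 0.04624707] 103.32568698037494 [-0.50004937 -0.32347097 -0.24864044] 0.0396506719602732
1 [-0.41  0.45]; 2 [-0.37  0.48]; 3 [-0.33  0.51]; 4 [-0.29  0.54]; 5 [-0.24  0.56]; 6 [-0.19  0.58]; 7 [-0.14  0.59]; 8 [-0.08  0.6 ]; 9 [-0.03  0.61]; 10 [0.02 0.61]; 11 [0.08 0.6 ]; 12 [0.13 0.6 ]; 13 [0.18 0.58]; 14 [0.23 0.56]; 15 [0.28 0.54]; 16 [0.32 0.52]; 17 [0.37 0.49]; 18 [0.41 0.45]; 19 [0.45 0.41]; 20 [0.48 0.37]; 21 [0.51 0.33]; 22 [0.54 0.29]; 23 [0.56 0.24];
```

Emit:
carry_out(
  plan=[255, 0.05, 0.5, 0, 0, 255, 0.05, 0.5, 0, 0, 255, 0, 0.4, 0, 0, 255, 0, 0, 0, 0],
)

```text
clock: 2.82
tool_pos: [0.5109, 0.2198, 0.0503]
ee_rot: [1.945, 2.465, 0.003]
ft_force: [0.1, -0.1, 0.1]
gripper_width: 0.0009
finger_force: 0.2
```

```bash
cat > arc.py <<'E'
from h import *
import sys
o=robot.observe();m=R.from_rotvec(o["ee_rot"]).as_matrix()
yaw=np.degrees(np.arctan2(m[1,0],m[0,0]))
ax=np.array([.556,.253]);v=o["tool_pos"][:2]-ax
t=np.array([m[0,0],m[1,0]]);u=np.array([-t[1],t[0]])
print(o["clock"],o["tool_pos"],"yaw",yaw,o["ft_force"],"radial",v@u,"tang",v@t)
st=float(sys.argv[1]);prev=v
for k in range(1,int(sys.argv[2])+1):
    a=-np.radians(st*k);w=np.array([[np.cos(a),-np.sin(a)],[np.sin(a),np.cos(a)]])@v
    print(k,np.round((w-prev)*100,2),end="; ");prev=w
E
python3 arc.py 5 22
```

```text
2.8167 [0.51094699 0.2197666  0.0503426 ] yaw 103.44095709191551 [ 0.14270933 -0.1356141   0.11282322] radial 0.051543885948632504 tang -0.021850869538286383
1 [-0.27  0.41]; 2 [-0.24  0.43]; 3 [-0.2   0.45]; 4 [-0.16  0.46]; 5 [-0.12  0.47]; 6 [-0.08  0.48]; 7 [-0.03  0.49]; 8 [0.01 0.49]; 9 [0.05 0.49]; 10 [0.09 0.48]; 11 [0.14 0.47]; 12 [0.18 0.46]; 13 [0.21 0.44]; 14 [0.25 0.42]; 15 [0.29 0.39]; 16 [0.32 0.37]; 17 [0.35 0.34]; 18 [0.38 0.31]; 19 [0.41 0.27]; 20 [0.43 0.24]; 21 [0.45 0.2 ]; 22 [0.46 0.16];
```

Emit:
carry_out(
  plan=[255, -0.37, 0.41, 0, -5, 255, -0.34, 0.43, 0, -5, 255, -0.2, 0.45, 0, -5, 255, -0.16, 0.46, 0, -5, 255, -0.12, 0.47, 0, -5],
)

```text
clock: 3.23
tool_pos: [0.499, 0.2413, 0.0501]
ee_rot: [2.438, 1.98, 0.003]
ft_force: [2.6, -2.9, 0.7]
gripper_width: 0.0007
finger_force: 1.6
```

```bash
python3 arc.py 5 16
```

```text
3.2333 [0.49897827 0.24131076 0.05009518] yaw 78.17953771558145 [ 2.58868768 -2.89283978  0.74810055] radial 0.05341804271314881 tang -0.023122009514638983
1 [-0.08  0.5 ]; 2 [-0.04  0.51]; 3 [0.01 0.51]; 4 [0.05 0.51]; 5 [0.1 0.5]; 6 [0.14 0.49]; 7 [0.18 0.47]; 8 [0.22 0.46]; 9 [0.26 0.44]; 10 [0.3  0.41]; 11 [0.33 0.38]; 12 [0.36 0.35]; 13 [0.39 0.32]; 14 [0.42 0.28]; 15 [0.44 0.25]; 16 [0.46 0.21];
```

Emit:
carry_out(
  plan=[255, -0.08, 0.5, 0, -5, 255, -0.04, 0.51, 0, -5, 255, 0.01, 0.51, 0, -5, 255, 0.05, 0.51, 0, -5, 255, 0.1, 0.5, 0, -5],
)

```text
clock: 3.65
tool_pos: [0.4989, 0.2665, 0.05]
ee_rot: [2.809, 1.406, 0.002]
ft_force: [-0.2, -3.1, 1.4]
gripper_width: 0.0005
finger_force: 1.6
```

Emit:
carry_out(
  plan=[255, 0.14, 0.49, 0, -5, 255, 0.18, 0.47, 0, -5, 255, 0.22, 0.46, 0, -5, 255, 0.26, 0.44, 0, -5, 255, 0, 0, 0, 0],
)

```text
clock: 4.07
tool_pos: [0.5072, 0.2856, 0.0499]
ee_rot: [-3.011, -0.897, -0.002]
ft_force: [-0.1, -1.3, 0.3]
gripper_width: 0.0003
finger_force: 0.5
```

```bash
python3 arc.py 4 10; python3 - <<'E'
from h import *
im=vision.snapshot("top")[:,:,::-1];cv2.imwrite("pics/t2.png",im)
cv2.imwrite("pics/t2c.png",cv2.resize(im[140:240,165:315],None,fx=5.3,fy=5.3,interpolation=cv2.INTER_CUBIC))
E
```

```text
4.0667 [0.50716511 0.28560171 0.04988187] yaw 33.18577009038579 [-0.09756733 -1.31292867  0.33413841] radial 0.054014377806776474 tang -0.0230251941694173
1 [0.24 0.33]; 2 [0.26 0.32]; 3 [0.28 0.3 ]; 4 [0.3  0.28]; 5 [0.32 0.25]; 6 [0.34 0.23]; 7 [0.35 0.21]; 8 [0.37 0.18]; 9 [0.38 0.16]; 10 [0.39 0.13];
```

View pics/t2c.png

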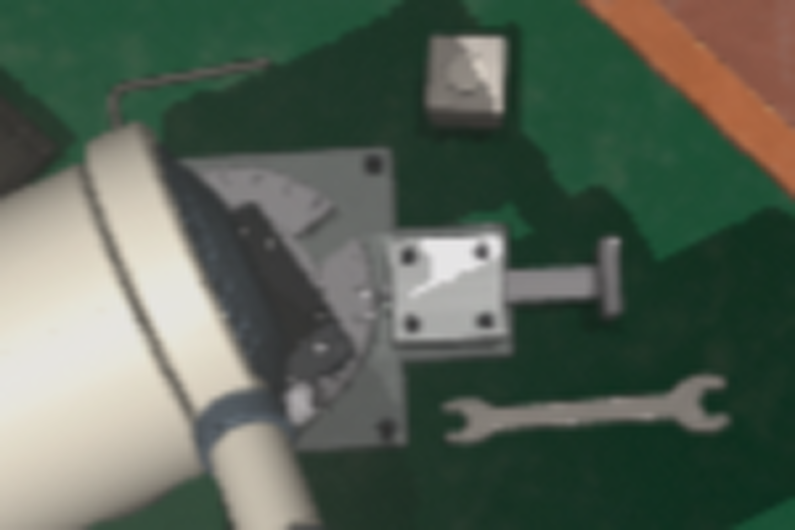

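The slot is now at about (345,225) in the crop, some 32° short of the guide, which agrees with the tool's yaw.

Emit:
carry_out(
  plan=[255, 0.24, 0.33, 0, -4, 255, 0.26, 0.32, 0, -4, 255, 0.28, 0.3, 0, -4, 255, 0.3, 0.28, 0, -4, 255, 0.32, 0.25, 0, -4],
)

```text
clock: 4.53
tool_pos: [0.5201, 0.2996, 0.0494]
ee_rot: [-3.12, -0.368, 0.001]
ft_force: [-2.8, -0.3, 1.4]
gripper_width: 0.0003
finger_force: 1.3
```

Emit:
carry_out(
  plan=[255, 0.34, 0.23, 0, -4, 255, 0.34, 0.18, 0, -4, 255, 0.18, 0.07, 0, -2, 255, 0, 0, 0, 0, 255, 0, 0, 0, 0],
)

```text
clock: 4.95
tool_pos: [0.5291, 0.3044, 0.0493]
ee_rot: [-3.14, -0.099, -0.0]
ft_force: [-0.6, 0.7, 0.2]
gripper_width: 0.0004
finger_force: 0.3
```

```bash
python3 arc.py 1 4; python3 - <<'E'
from h import *
im=vision.snapshot("top")[:,:,::-1];cv2.imwrite("pics/t3.png",im)
a=cv2.resize(im[160:230,205:275],(540,540),interpolation=cv2.INTER_CUBIC)
cv2.imwrite("pics/t3c.png",np.clip(a.astype(float)*1.5,0,255).astype(np.uint8))
E
```

```text
4.95 [0.52914333 0.30444337 0.04933887] yaw 3.6260813729721426 [-0.57472282  0.65129754  0.18637609] radial 0.05303892444241611 tang -0.023549376842708008
1 [0.09 0.05]; 2 [0.09 0.04]; 3 [0.09 0.04]; 4 [0.09 0.04];
```

View pics/t3c.png

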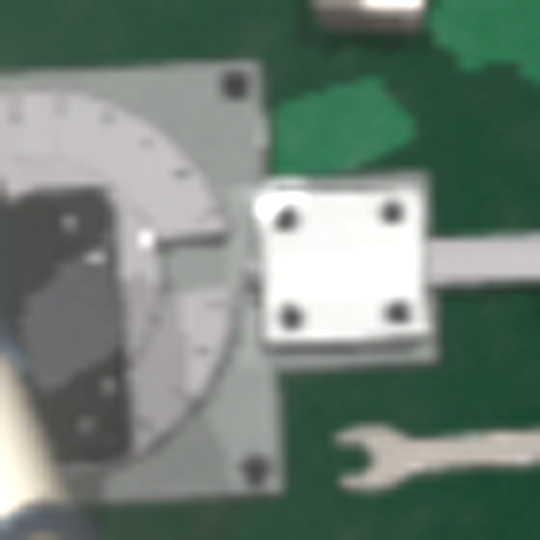

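The slot mouth spans rows 233–290 at column 225 of the crop. The guide screws are at (286,219), (392,213), (292,317), (398,313). Next I'll compute the offset.

```bash
python3 - <<'E'
from h import *
T=cam("top");P=lambda u,v,z:ray(T,205-.5+(u+.5)*70/540,160-.5+(v+.5)*70/540,z)[:2]
g=[P(*p,.038) for p in [(286,219),(392,213),(292,317),(398,313)]]
d=(g[0]-g[1]+g[2]-g[3]);d/=np.linalg.norm(d);n=np.array([-d[1],d[0]])
m=P(225,261.5,.03);c=np.mean(g,0);bar=P(480,261,.028)
print("dir",np.degrees(np.arctan2(d[1],d[0])),"guide",c,"mouth",m)
for nm,q in [("mouth",m),("bar",bar),("axis",np.array([.556,.253])),("axis_t",np.array([.5577,.2523]))]: print(nm,"lateral mm",(q-c)@n*1e3,"along",(q-c)@d*1e3)
E
```

```text
dir 91.30765037422532 guide [0.5611829  0.15551291] mouth [0.56397235 0.19321344]
mouth lateral mm -3.649080232288844 along 37.62705870518276
bar lateral mm -0.08162032749995557 along -44.36303988051431
axis lateral mm 2.9568188692599646 along 97.57998092160535
axis_t lateral mm 1.2732361746414462 along 96.84136782235734
```

Emit:
carry_out(
  plan=[255, 0.1, 0.04, 0, -1, 255, 0.1, 0.03, 0, -1, 255, 0.12, 0, 0, 0, 255, 0, 0, 0, 0, 255, 0, 0, 0, 0],
)

```text
clock: 5.42
tool_pos: [0.5326, 0.3053, 0.0492]
ee_rot: [-3.141, -0.039, -0.0]
ft_force: [-1.7, 1.2, 1.3]
gripper_width: 0.0006
finger_force: 1.0
```

```bash
python3 arc.py 1 1; python3 - <<'E'
from h import *
im=vision.snapshot("top")[:,:,::-1];cv2.imwrite("pics/t4.png",im)
a=cv2.resize(im[160:230,205:275],(540,540),interpolation=cv2.INTER_CUBIC)
cv2.imwrite("pics/t4c.png",np.clip(a.astype(float)*1.5,0,255).astype(np.uint8))
E
```

```text
5.4167 [0.53257339 0.30526761 0.04915402] yaw 1.4379854203699935 [-1.71724492  1.16324647  1.27469898] radial 0.05283903934766681 tang -0.022107582079779396
1 [0.09 0.04];
```

View pics/t4c.png

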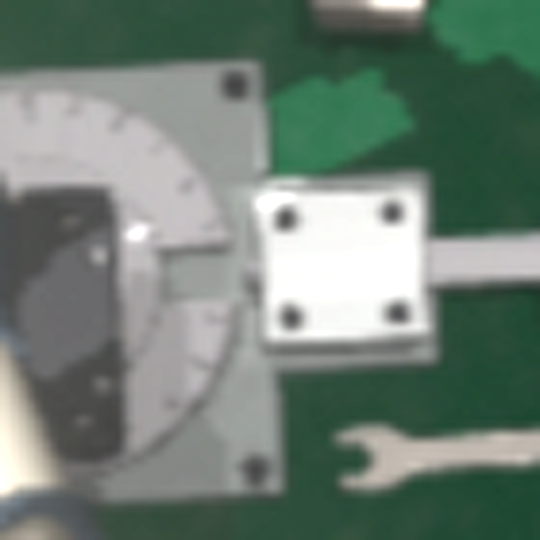

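Slot mouth rows are now about 242–298, so it's centred within about 1 mm of the bar line. I'll back off, lift, and travel behind the thumb plate.

Emit:
carry_out(
  plan=[255, -0.8, 0, 0, 0, 255, -0.8, 0, 0, 0, 255, 0, 0, 2.6, 0, 255, 0, 0, 2.6, 0, 255, 0, 0, 2.6, 0],
)

```text
clock: 5.88
tool_pos: [0.5151, 0.3049, 0.1277]
ee_rot: [3.141, 0.04, -0.002]
ft_force: [0.2, 0.9, -0.3]
gripper_width: 0.0003
finger_force: 0.0
```

Emit:
carry_out(
  plan=[255, 0, -3.3, 0, 0, 255, 0.8, -3.3, 0, 0, 255, 0.8, -3.3, 0, 0, 255, 0.8, -3.3, 0, 0, 255, 0.8, -3.3, 0, 0],
)

```text
clock: 6.3
tool_pos: [0.5477, 0.1388, 0.1272]
ee_rot: [3.141, 0.04, 0.0]
ft_force: [1.4, 0.1, 0.9]
gripper_width: 0.0005
finger_force: 0.0
```

Emit:
carry_out(
  plan=[255, 0.8, -3.3, 0, 0, 255, 0.4, -3.3, 0, 0, 255, 0, -3.3, 0, 0, 255, 0, 0, 0, 0],
)

```text
clock: 6.63
tool_pos: [0.5599, 0.0365, 0.127]
ee_rot: [3.14, 0.034, -0.0]
ft_force: [0.3, -0.7, -0.3]
gripper_width: 0.0005
finger_force: 0.0
```

```bash
python3 - <<'E'
from h import *
o=np.load("w1.npz");print("tab top wrist",ray(cam("wrist",o),282.5,203.5,.062))
o=robot.observe();m=R.from_rotvec(o["ee_rot"]).as_matrix();print(o["clock"],o["tool_pos"],np.degrees(np.arctan2(m[1,0],m[0,0])),o["ft_force"])
im=vision.snapshot("top")[:,:,::-1];cv2.imwrite("pics/t5.png",im)
cv2.imwrite("pics/t5c.png",cv2.resize(im[140:240,165:315],None,fx=5.3,fy=5.3,interpolation=cv2.INTER_CUBIC))
E
```

```text
tab top wrist [0.56387668 0.08032397 0.062     ]
6.6333 [0.55989743 0.03652529 0.12704093] 1.2468604116052788 [ 0.28960264 -0.72833649 -0.27163806]
```

View pics/t5c.png

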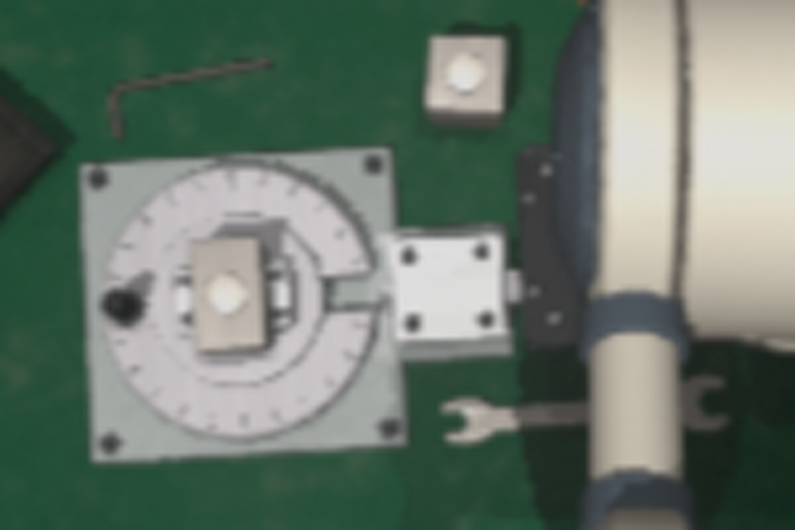

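The disc is undisturbed with the slot facing the guide (mouth near (370,290)). The tool is clear behind the plate, so I'll descend and push.

Emit:
carry_out(
  plan=[255, 0.2, 0, -3, 0, 255, 0, 0, -3, 0, 255, 0, 0, -2.4, 0, 255, 0, 0, -1, 0, 255, 0, 0, 0, 0],
)

```text
clock: 7.1
tool_pos: [0.5605, 0.0421, 0.0313]
ee_rot: [-3.141, -0.04, 0.006]
ft_force: [-0.8, 0.6, -0.5]
gripper_width: 0.0005
finger_force: 0.0
```

Emit:
carry_out(
  plan=[255, 0, 0.7, 0, 0, 255, 0, 0.7, 0, 0, 255, 0, 0.6, 0, 0, 255, 0, 0.6, 0, 0, 255, 0, 0.5, 0, 0],
)

```text
clock: 7.52
tool_pos: [0.5629, 0.073, 0.034]
ee_rot: [3.141, 0.04, 0.002]
ft_force: [0.3, -4.2, 3.1]
gripper_width: 0.0005
finger_force: 2.3
```

Emit:
carry_out(
  plan=[255, 0, 0.5, 0, 0, 255, 0, 0.5, 0, 0, 255, 0, 0.5, 0, 0, 255, 0, 0.5, 0, 0, 255, 0, 0.4, 0, 0],
)

```text
clock: 7.93
tool_pos: [0.5623, 0.0967, 0.0331]
ee_rot: [3.141, 0.039, -0.0]
ft_force: [-1.0, -4.4, 3.0]
gripper_width: 0.0008
finger_force: 2.3
```

Emit:
carry_out(
  plan=[255, 0, 0.3, 0, 0, 255, 0, 0.3, 0, 0, 255, 0, 0.2, 0, 0, 255, 0, 0, 0, 0],
)

```text
clock: 8.27
tool_pos: [0.5622, 0.1047, 0.033]
ee_rot: [-3.141, -0.039, 0.0]
ft_force: [-0.3, 1.3, 1.2]
gripper_width: 0.0003
finger_force: 0.2
```

Emit:
carry_out(
  plan=[255, 0, 0.1, 0, 0, 255, 0, 0.1, 0, 0, 255, 0, 0.1, 0, 0, 255, 0, 0.1, 0, 0, 255, 0, 0, 0, 0],
)

```text
clock: 8.68
tool_pos: [0.5622, 0.1083, 0.033]
ee_rot: [-3.141, -0.039, 0.001]
ft_force: [-2.3, -4.2, 0.4]
gripper_width: 0.0006
finger_force: 1.5
```

Emit:
carry_out(
  plan=[255, 0, 0.1, 0, 0, 255, 0, 0.1, 0, 0, 255, 0, 0, 0, 0],
)

```text
clock: 8.93
tool_pos: [0.5622, 0.1104, 0.033]
ee_rot: [-3.141, -0.039, 0.001]
ft_force: [-1.8, -1.9, -0.3]
gripper_width: 0.0004
finger_force: 1.5
```

Not yet a hard stop, so I'll continue in 1 mm steps and watch the force.

Emit:
carry_out(
  plan=[255, 0, 0.1, 0, 0, 255, 0, 0.1, 0, 0, 255, 0, 0, 0, 0],
)

```text
clock: 9.18
tool_pos: [0.5623, 0.1124, 0.0331]
ee_rot: [-3.141, -0.039, 0.0]
ft_force: [-1.0, -3.0, -0.3]
gripper_width: 0.0002
finger_force: 1.4
```

Emit:
carry_out(
  plan=[255, 0, 0.1, 0, 0, 255, 0, 0, 0, 0],
)

```text
clock: 9.35
tool_pos: [0.5624, 0.1129, 0.0331]
ee_rot: [3.141, 0.039, -0.0]
ft_force: [-3.2, -6.8, -0.8]
gripper_width: 0.0003
finger_force: 3.5
```

Emit:
carry_out(
  plan=[255, 0, 0.1, 0, 0, 255, 0, 0, 0, 0],
)

```text
clock: 9.52
tool_pos: [0.5623, 0.113, 0.0331]
ee_rot: [3.14, 0.04, -0.0]
ft_force: [-3.2, -16.6, 0.8]
gripper_width: 0.0003
finger_force: 7.8
```

Emit:
carry_out(
  plan=[255, 0, 0.05, 0, 0, 255, 0, 0, 0, 0, 255, 0, 0, 0, 0],
)

```text
clock: 9.77
tool_pos: [0.5624, 0.1131, 0.0331]
ee_rot: [3.139, 0.039, -0.001]
ft_force: [-2.8, -20.1, 0.8]
gripper_width: 0.0006
finger_force: 9.8
```

Hard stop reached: the force rises with no travel. I'll back off, lift and check.

Emit:
carry_out(
  plan=[255, 0, -0.8, 0, 0, 255, 0, -2, 0, 0, 255, 0, -2, 0, 0, 255, 0, -2, 0, 0, 255, -0.5, -2, 2, 0],
)

```text
clock: 10.18
tool_pos: [0.557, 0.0261, 0.051]
ee_rot: [-3.141, -0.039, 0.003]
ft_force: [-1.2, -0.1, -1.0]
gripper_width: 0.0005
finger_force: 0.0
```

Emit:
carry_out(
  plan=[255, -1, -3, 2.5, 0, 255, -1, -3, 2.5, 0, 255, -1, -3, 2.5, 0, 255, -1, -3, 2.5, 0, 255, 0, 0, 0, 0],
)

```text
clock: 10.6
tool_pos: [0.519, -0.098, 0.1577]
ee_rot: [3.138, 0.034, 0.011]
ft_force: [2.1, -0.1, 2.1]
gripper_width: 0.0005
finger_force: 0.0
```

```bash
python3 - <<'E'
from h import *
o=robot.observe();print(o["clock"],o["tool_pos"],o["ft_force"])
im=vision.snapshot("top")[:,:,::-1]
cv2.imwrite("pics/t6c.png",cv2.resize(im[140:240,165:315],None,fx=5.3,fy=5.3,interpolation=cv2.INTER_CUBIC))
E
```

```text
10.6 [ 0.51896555 -0.09804193  0.15772586] [ 2.14806572 -0.10008456  2.05387029]
```

View pics/t6c.png

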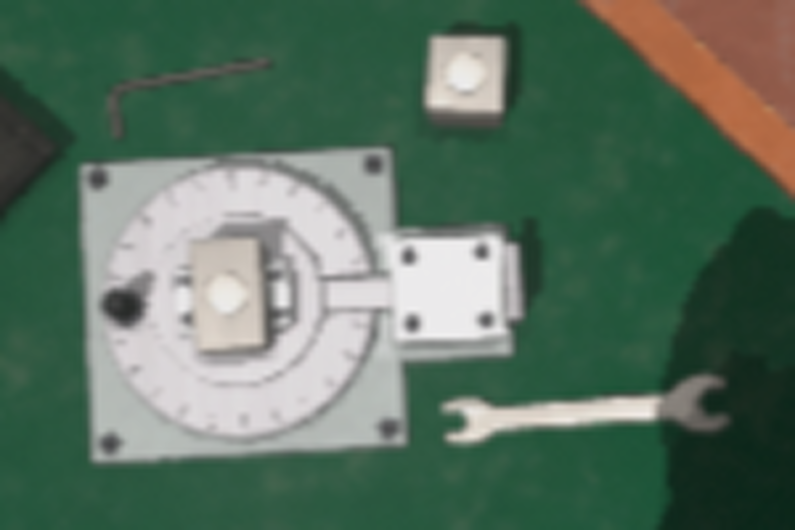

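The bar fills the slot (330–390, 293) and the plate is against the guide (512, 282). The bystanders haven't moved and the tool is clear.

```bash
python3 -c "
from station import workorder
print(workorder.close_job())"
```

```text
the job is handed in; nothing more can be done
None
```

The index table is locked: the slot faces the guide, the bar is fully home with its plate against the guide, nothing else was moved, the arm is clear, and the job was handed in at about 10.7 s.

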